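# Shift the carrier's feed gearbox into third

### The job

Put the board carrier's feed gearbox into third: with the fingertips push the red-knobbed lever along the H-shaped gate, out of whatever place it has in the left-hand lane to the cross channel, across to the right-hand lane, then forward (away from the robot) fully home into the third slot, the one with the green plate and three dots. Push gently and only push: do not squeeze the knob or pull it up, leave everything else on the bench where it stands, and finish clear of the lever.

Things in the scene. Friction and masses are not known exactly. Their poses are not given: they have to be found in the camera images.
- selector: Feed gearbox, fixed to the bench at a new place and yaw each time: black housing 260 (x) by 200 (y) by 83 mm high, with an aluminium gate plate 118 x 110 mm, 12 mm thick, centred on it (plate top 95 mm up). Origin: centre of its underside, below the middle of the gate. +x is forward (away from the robot within 0.45 rad), +y its left side, z up. It cannot move.
- gate (a point): Middle of the H on the gate plate's top; axes as the gearbox. Two lanes along x, 14 mm wide, centred at y = +14.5 (left) and -14.5 mm (right), x = -25 to +25 mm; one cross channel along y at x = 0, 18 mm wide; the webs between have rounded ends. Slots: first left forward, second left rear, third right forward (green plate, three white dots beyond its end), fourth right rear (black dots).
- knob_center (a point): Centre of the red knob: cylinder 36 mm across, 45 mm tall, tilting with the lever, on a 10 mm steel shank. The lever tilts about a pivot 24 mm above the bench under the gate's middle; knob centre 136 mm from it: upright, it is 160 mm up and the knob spans 138 to 183 mm. In the gearbox frame the centre is at x = 136 sin(shift), y = -136 sin(lane) cos(shift) mm.
- lane (a joint): Sideways tilt of the lever (rad), positive leans right (gearbox -y). Lane centres -0.22 (left) and +0.22 (right), 30 mm at the knob to either side; stops at -0.249 and +0.249. The webs block it between the lanes unless shift is within about 0.06 of 0. Starts in the left lane. Dry friction, about 3.5 N at the knob; no spring, stays where left.
- shift (a joint): Forward tilt of the lever (rad): positive leans forward (gearbox +x). 0 is the cross channel, stops at -0.29 (fully rear) and +0.29 (fully forward, fully home in the slot; about 39 mm at the knob). Starts anywhere from -0.27 to +0.27. Dry friction: about 3.5 N at the knob; stays where it is left. Pushing or squeezing the knob with over 30 N is too much.
- pull (a joint): How far the knob is pulled up along the shank (m): 0 seated (a spring holds it down, 10 N to start it), 0.012 fully up, which would release the lever from its gate: not wanted.
- slot3_end (a point): Point on the gate plate's top, in the middle of the third slot near its forward end: where the lever's shank passes when it is home.
- flux: Bystander: amber glass flux bottle with black cap, 42 mm diameter, 85 mm tall, standing on the bench left of the gearbox; origin at the centre of its underside. Leave it.
- spool: Bystander: blue spool, 54 mm diameter, 40 mm tall, standing on the bench right of the gearbox; origin at the centre of its underside. Leave it.
- nozzle: Bystander: steel nozzle, 32 mm diameter, 34 mm tall, standing on the housing's top (83 mm up) near its forward right corner; origin at the centre of its underside. Leave it.
- driver: Bystander: yellow-handled screwdriver 170 mm long lying on the bench to the right. Leave it.
- keypad: Bystander: black keypad 120 x 55 x 20 mm on the bench to the left. Leave it.
- tipcup: Bystander: open aluminium cup, 60 mm diameter, 50 mm tall, on the bench to the right. Leave it.

How it is judged (in metres and radians):
On the way, in this order (a step that is already met when the one before it is completed fails the run):
1. the lever has come across through the cross channel into the right-hand lane (value of joint lane above 0.17 rad and value of joint shift between -0.15 and 0.15 rad), for 0.05 s.
2. the lever has gone forward fully home into the third slot (value of joint lane above 0.17 rad and value of joint shift above 0.25 rad), for 0.2 s.
At the end, for the whole second after the job is handed in: The lever rests in the right-hand lane (lane over 0.17 rad) with shift over 0.25 rad of 0.29, that is within about 5 mm at the knob of the forward stop; the knob is seated (under 3 mm up) and no bystander has moved more than 15 mm (all of step 2 and value of joint pull below 0.003 m and velocity of joint shift between -0.05 and 0.05 rad/s and distance of each of flux, spool, nozzle, driver, keypad, tipcup from where it was at the start of the episode below 0.015 m); the robot touches nothing.
It fails at once if the knob is pulled up by more than 4 mm (value of joint pull above 0.004 m).
It fails at once if the knob is pushed or squeezed with more than 30 N (contact force between the fingers and pull above 30 N).
It fails at once if a bystander is moved more than 15 mm or lifted (distance of any of flux, spool, nozzle, driver, keypad, tipcup from where it was at the start of the episode above 0.015 m).
It also fails if it takes over 48 s, if anything falls off the work surface, if the arm or the gripper's body presses on something with over 40 N, if the wrist force passes 120 N, or if a joint passes its speed limit or range.

### The arm

A 7-joint arm with a two-finger parallel gripper is mounted at the origin on the work surface. World frame = base frame: x ahead of the robot, y to its left, z up, the work surface at z = 0. Lengths are in mm, angles in rad, forces in N, time in s.
With the tool pointing down it reaches from about 400 to 875 mm from the base axis. Payload 4.4 kg.
Tool frame: the origin (TCP) lies midway between the tips of the shut fingers; the grasp point (between the pads) lies 19 mm behind it; z points along the fingers, y is the line along which they close (so a half turn about z gives the same grasp; the last joint's range is limited). The gripper opens to 85 mm and grips with 20 to 120 N. Pads are 22 mm wide; open, the fingers measure 114 mm over their backs; the gripper's body (76 mm by 85 mm) begins 54 mm behind the grasp point. The pads swing forward as they close: fully open they stand 13 mm farther back than shut.
Start: joints at [-1.276, 0.628, 0.038, 1.517, -0.027, 0.996, -0.02], TCP at [229.442, 608.173, 231.313] pointing down, gripper open.
Joint ranges: [-3.06, 3.06], [-0.37, 2.12], [-1.25, 1.32], [0.18, 2.47], [-1.1, 4.24], [0.23, 1.98], [-2.94, 2.94]. Speed limits (rad/s): [2.57, 2.57, 3.14, 3.14, 3.14, 3.14, 3.14].

### API

Orientations are given as [roll, pitch, yaw] about the fixed x, y, z axes, in that order (R = Rz(yaw) Ry(pitch) Rx(roll)).
In Python, from cell import ctrl gives the robot as it stands.
- The arm moves only by the shell command python3 -m handwheel 'ROWS'. ROWS is JSON, a list of rows, each a list of 3 entries, a list of its own where there are three numbers: the turn, a rotation vector about the tool's x, y, z in degrees, then the shift along the tool's x, y, z in m, then the closure, from 0 (fully open) to 1 (shut). A call has 1 to 5 rows; each row shifts and turns the commanded pose from where the row before left it, along the tool's axes as they then stand; what a row does not reach is not made up. A row lasts 1/12 s, in which the tool goes at most 41.7 mm and 7.16 degrees, less where a joint would pass 70% of its speed; a pose out of reach is approached as far as the arm can. A call is refused whole if a number of a shift passes 0.0417 or a number of a turn 7.16, either way. A call with a gripper value outside its range is refused whole. The fingers move at their own pace and stop on an object; the grip force is fixed at half the most. Time passes only in rows, so rows that do not move let the fingers close. It gives the time, the measured TCP pose, the force, the opening and the grip force at its end, in the units of the state.
- ctrl.read_state(): the state, without advancing time (a new reading comes with each control period).
- ctrl.get_image(name): name is "scene" or "top"; returns a dict with "pixels" (400x640x3 uint8, red, green, blue), "fx", "fy", "cx", "cy" (pixels), "pose" (4x4, takes a point from camera to world coordinates). Camera axes: x right, y up, looking along -z (the intrinsics and any distortion apply to the point x, -y, -z); pixel columns grow to the right and rows downward; lengths in mm; the calibration is good to about 2 mm. A picture is of the moment at which its call begins. There is no depth.
- ctrl.finish_job(): hands the job in; it is judged then, once.
The state is a dict: "clock": time; "qpos": joint angles; "qd": joint speeds; "tau": joint torques, N m; "eef_pos": TCP position; "tool_rot": TCP orientation; "force": force on the tool from outside, world axes, zero at the start; "torque": the same for the moment, N m; "width": finger opening in mm; "gripper_force": force on a finger pad.
Only numpy, scipy, OpenCV 4.12 (cv2) and the standard library are available. Lean on these libraries where they do the work, as an engineer would, in place of code of your own. Each camera call takes 0.05 s, during which the arm holds its last target. There are 200 camera calls.

## Working session

There is one attempt and no reset: what is moved stays moved. The work goes in short steps, Python scripts to look and compute and a shell command to move; the robot and the scene stay as the last step left them, time stands still between calls to the robot, and variables do not carry over. Pictures are saved under pics/ and viewed, at most 10 in all, crops included, and the job is handed in when it is done.

```bash
mkdir -p pics; ls
python3 - <<'E'
from cell import ctrl
import cv2,numpy as np
s=ctrl.read_state();print(s)
for n in("scene","top"):
    d=ctrl.get_image(n);cv2.imwrite(f"pics/{n}0.png",d["pixels"][:,:,::-1]);print(n,{k:(v if k!='pixels' else 0) for k,v in d.items()})
    np.savez(f"{n}0.npz",**d)
E
```

```text
pics
{'clock': 0.0, 'qpos': array([-1.27582044,  0.62931067,  0.03841631,  1.51836504, -0.02698346,
        0.99629684, -0.02002957]), 'qd': array([-0.00031514,  0.00054373, -0.00017097, -0.00158755, -0.00044714,
       -0.00099398, -0.00176372]), 'tau': array([ 1.20509165e-03, -5.63399649e+01,  1.22650959e+00, -1.93439752e+01,
        1.09279412e-02,  1.09306540e-02, -1.35363473e-05]), 'eef_pos': array([229.19453285, 607.58919912, 230.41254866]), 'tool_rot': array([-3.13973014e+00,  2.15498043e-05,  2.78081703e+00]), 'force': array([ 0.02226212,  0.2016071 , -0.00281082]), 'torque': array([ 0.01517258, -0.01880065, -0.01100668]), 'gripper_force': 0.0, 'width': 85.52706455976526}
scene {'pixels': 0, 'fx': 457.1296161017106, 'fy': 457.1296161017106, 'cx': 325.187619686392, 'cy': 202.07159098426843, 'pose': array([[-8.23618604e-01, -4.76973229e-01,  3.06836983e-01,
         9.48041251e+02],
       [ 5.67038955e-01, -7.02958055e-01,  4.29321321e-01,
         5.13288801e+02],
       [ 1.09187524e-02,  5.27585549e-01,  8.49431733e-01,
         1.33624801e+03],
       [ 0.00000000e+00,  0.00000000e+00,  0.00000000e+00,
         1.00000000e+00]])}
top {'pixels': 0, 'fx': 488.72972713004015, 'fy': 488.72972713004015, 'cx': 325.62184518758056, 'cy': 195.79869736257663, 'pose': array([[ 1.68931001e-02,  9.87439486e-01, -1.57091965e-01,
         2.51483664e+02],
       [-9.99834769e-01,  1.77377024e-02,  3.97600747e-03,
        -9.43119003e+01],
       [ 6.71251730e-03,  1.56998842e-01,  9.87575975e-01,
         1.70420576e+03],
       [ 0.00000000e+00,  0.00000000e+00,  0.00000000e+00,
         1.00000000e+00]])}
```

View pics/top0.png

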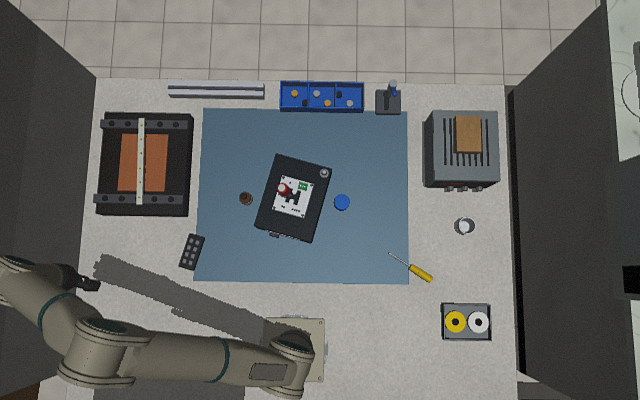

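View pics/scene0.png

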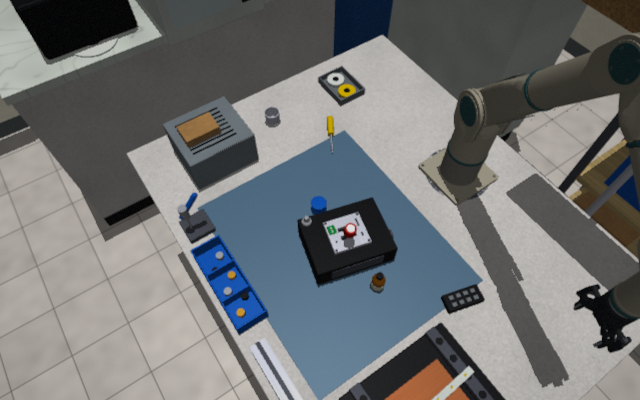

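The top view shows the gearbox centred near (294,197), turned clockwise, with the red knob at (284,188). Flux is at (247,199), the spool at (342,202) and the nozzle at (325,173). The scene view shows the plate at (348,232) and the knob at (349,230).

```bash
cat > h.py <<'E'
import numpy as np,cv2
def ray(d,u,v):
    P=d["pose"];w=P[:3,:3]@np.array([(u-d["cx"])/d["fx"],-(v-d["cy"])/d["fy"],-1]);return P[:3,3],w/np.linalg.norm(w)
def onz(d,u,v,z):
    o,w=ray(d,u,v);return o+w*(z-o[2])/w[2]
def tri(d1,p1,d2,p2):
    o1,a=ray(d1,*p1);o2,b=ray(d2,*p2)
    t=np.linalg.lstsq(np.c_[a,-b],o2-o1,rcond=None)[0];x,y=o1+a*t[0],o2+b*t[1];return (x+y)/2,np.linalg.norm(x-y)
def proj(d,p):
    c=d["pose"][:3,:3].T@(np.asarray(p)-d["pose"][:3,3]);return d["cx"]-d["fx"]*c[0]/c[2],d["cy"]+d["fy"]*c[1]/c[2]
def big(m,box):
    u0,v0,u1,v1=box;k=np.zeros(m.shape,np.uint8);k[v0:v1,u0:u1]=m[v0:v1,u0:u1]
    return max(cv2.findContours(k,0,1)[0],key=cv2.contourArea,default=None)
def red(d,box):
    p=d["pixels"].astype(int);m=((p[...,0]>90)&(p[...,0]>2*p[...,1])&(p[...,0]>2*p[...,2])).astype(np.uint8)
    k=np.zeros_like(m);u0,v0,u1,v1=box;k[v0:v1,u0:u1]=m[v0:v1,u0:u1];ys,xs=np.nonzero(k);return xs,ys
E
cat > m.py <<'E'
from h import *
T=dict(np.load("top0.npz"));S=dict(np.load("scene0.npz"))
for d,box,n in((T,(250,145,335,245),"t"),(S,(290,190,405,290),"s")):
    p=d["pixels"].astype(int)
    # housing: dark
    c=big((p.max(2)<60).astype(np.uint8),box); print(n,"housing",cv2.minAreaRect(c))
    c=big(((p.min(2)>140)).astype(np.uint8),box)
    h=cv2.convexHull(c)[:,0]; w=np.array([onz(d,u+.0,v+.0,95)[:2] for u,v in h],np.float32)
    print(n,"plate",cv2.minAreaRect(w),len(h))
    xs,ys=red(d,box);print("red",len(xs),xs.min(),xs.max(),ys.min(),ys.max(),xs.mean(),ys.mean())
    u0,v0,u1,v1=box
    cv2.imwrite(f"pics/crop_{n}.png",cv2.resize(d["pixels"][v0:v1,u0:u1,::-1],None,fx=6,fy=6,interpolation=cv2.INTER_NEAREST)[:600,:800])
a,b=[(x.mean(),y.mean()) for x,y in(red(T,(250,145,335,245)),red(S,(290,190,405,290)))]
print(tri(T,a,S,b))
E
python3 m.py
```

```text
t housing ((292.2641296386719, 199.57545471191406), (60.16392135620117, 80.90535736083984), 15.945395469665527)
t plate ((504.8926696777344, 9.545982360839844), (108.90885162353516, 116.53441619873047), 75.2803726196289) 15
red 34 277 286 183 192 282.1470588235294 188.14705882352942
s housing ((346.8794860839844, 239.67300415039062), (69.94417572021484, 88.31010437011719), 71.2413558959961)
s plate ((506.10687255859375, 11.104713439941406), (109.32058715820312, 116.99819946289062), 75.13883972167969) 14
red 36 345 355 223 234 349.77777777777777 229.66666666666666
(array([518.83999187,  38.85942648, 163.72965846]), np.float64(0.12095840046703932))
```

View pics/crop_t.png

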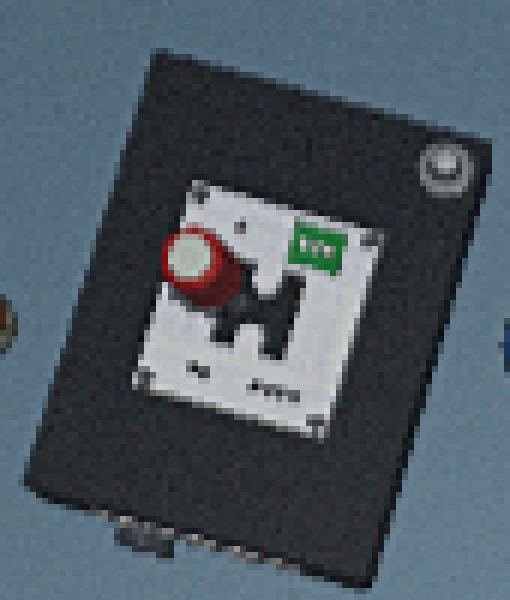

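View pics/crop_s.png

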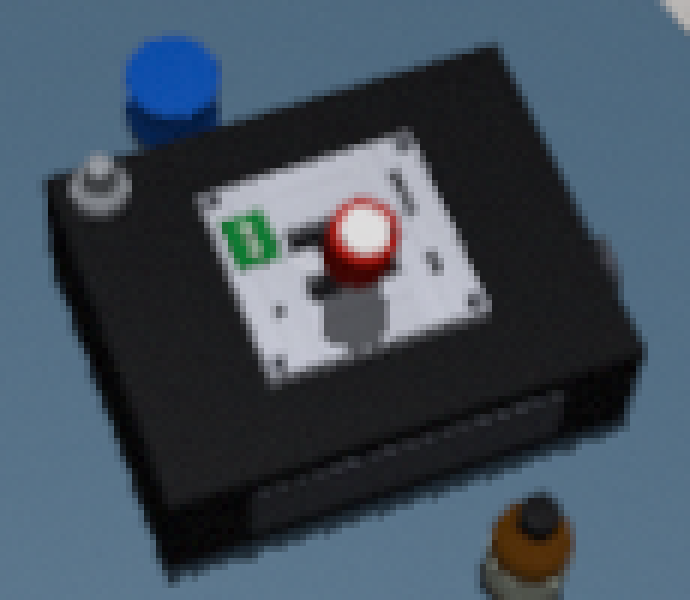

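Top crop: the pale cap is at about (282,187.5) and the gate is clear. Lanes run up and slightly right, and the green plate is at upper right. Scene crop: the cap is at about (351,228). The plate measures 109x117 mm in both views, which matches 110x118. Next I work out the lever state and the tool route.

```bash
cat > lever.py <<'E'
from h import *
G=np.array([505.5,10.3,0]);yaw=np.deg2rad(-14.8)
R=np.array([[np.cos(yaw),-np.sin(yaw),0],[np.sin(yaw),np.cos(yaw),0],[0,0,1]])
def cap(d,z=180):
    # disc inside the filled red contour: near the expected place
    p=d["pixels"].astype(int);xs,ys=red(d,(250,145,335,245) if d["pose"][0,3]<500 else (290,190,405,290))
    m=np.zeros(p.shape[:2],np.uint8);h=cv2.convexHull(np.c_[xs,ys].astype(np.int32));cv2.fillConvexPoly(m,h,1)
    w=((p.min(2)>120)&(m>0)).astype(np.uint8);c=max(cv2.findContours(w,0,1)[0],key=cv2.contourArea)
    k=np.zeros_like(m);cv2.drawContours(k,[c],-1,1,-1);ys,xs=np.nonzero(k);return (xs.mean(),ys.mean()),len(xs)
def lever(T,S):
    a,na=cap(T);b,nb=cap(S);X,e=tri(T,a,S,b);g=R.T@(X-G);v=g-[0,0,24];L=np.linalg.norm(v)
    print("cap",a,na,b,nb,"gear",g.round(1),"err",round(e,1),"L",round(L,1))
    s=np.arcsin(v[0]/L);print("shift",s,"lane",np.arctan2(-v[1],v[2]))
E
python3 - <<'E'
from lever import *
lever(dict(np.load("top0.npz")),dict(np.load("scene0.npz")))
from cell import ctrl
from scipy.spatial.transform import Rotation as Ro
s=ctrl.read_state();r=Ro.from_euler("xyz",s["tool_rot"]).as_matrix();print(r.round(3))
# start-of-approach target: left of knob, clear
tgt=G+R@[0,105,200];print(tgt,"delta tool",r.T@(tgt-s["eef_pos"]),"yaw gear-y vs tool-y deg",np.rad2deg(np.arctan2(r[1,1],r[0,1])))
E
```

```text
cap (np.float64(281.15384615384613), np.float64(187.23076923076923)) 39 (np.float64(350.3220338983051), np.float64(227.91525423728814)) 59 gear [  5.5  33.1 177.8] err 0.2 L 157.5
shift 0.035192557971118386 lane -0.21168940709814635
[[-0.936  0.353 -0.001]
 [ 0.353  0.936 -0.002]
 [-0.    -0.002 -1.   ]]
[532.32180458 111.8164558  200.        ] delta tool [-458.60843258 -356.893717     31.10085291] yaw gear-y vs tool-y deg 69.3294558610156
```

```bash
python3 -m handwheel '[[[0,0,-5.9],[0,0,0],1],[[0,0,0],[-0.0295,-0.0285,0],1],[[0,0,0],[-0.0295,-0.0285,0],1],[[0,0,0],[-0.0295,-0.0285,0],1],[[0,0,0],[-0.0295,-0.0285,0],1]]'
python3 -m handwheel '[[[0,0,0],[-0.0295,-0.0285,0],1],[[0,0,0],[-0.0295,-0.0285,0],1],[[0,0,0],[-0.0295,-0.0285,0],1],[[0,0,0],[-0.0295,-0.0285,0],1],[[0,0,0],[-0.0295,-0.0285,0],1]]'
cat >> lever.py <<'E'
def where():
    from cell import ctrl
    from scipy.spatial.transform import Rotation as Ro
    s=ctrl.read_state();r=Ro.from_euler("xyz",s["tool_rot"]).as_matrix()
    print("t",round(s["clock"],2),"gear tcp",(R.T@(s["eef_pos"]-G)).round(1),"F gear",(R.T@s["force"]).round(1),"w",round(s["width"],1)); print((R.T@r).round(3).tolist())
E
python3 -c "from lever import *;where()"
```

```text
clock: 0.52
eef_pos: [314.9, 466.0, 230.8]
tool_rot: [-3.141, -0.0, 2.885]
force: [1.7, 0.0, 0.6]
width: 25.4
gripper_force: 0.0
clock: 0.93
eef_pos: [421.2, 290.5, 231.2]
tool_rot: [-3.141, -0.0, 2.884]
force: [1.0, -0.6, -0.2]
width: 0.1
gripper_force: 0.0
t 0.93 gear tcp [-153.1  249.4  231.2] F gear [ 1.1 -0.3 -0.2] w 0.1
[[-1.0, -0.001, -0.0], [-0.001, 1.0, -0.0], [0.0, -0.0, -1.0]]
```

```bash
python3 -m handwheel '[[[0,0,0],[-0.0295,-0.0285,0],1],[[0,0,0],[-0.0295,-0.0285,0],1],[[0,0,0],[-0.0295,-0.0285,0],1],[[0,0,0],[-0.0295,-0.0285,0],1],[[0,0,0],[0,0,0],1]]'
python3 -m handwheel '[[[0,0,0],[0,0,0],1],[[0,0,0],[0,0,0],1],[[0,0,0],[0,0,0],1]]'
python3 -c "from lever import *;where()"
```

```text
clock: 1.35
eef_pos: [510.2, 142.0, 231.3]
tool_rot: [-3.137, 0.005, 2.87]
force: [0.4, -1.2, -0.2]
width: -0.2
gripper_force: 0.0
clock: 1.6
eef_pos: [504.8, 153.8, 231.1]
tool_rot: [3.141, -0.001, 2.886]
force: [-0.3, -0.5, 0.6]
width: 0.1
gripper_force: 0.0
t 1.6 gear tcp [-37.3 138.6 231.1] F gear [-0.2 -0.6  0.6] w 0.1
[[-1.0, -0.003, -0.001], [-0.003, 1.0, 0.0], [0.001, 0.0, -1.0]]
```

```bash
python3 -m handwheel '[[[0,0,0],[-0.021,-0.027,0],1],[[0,0,0],[-0.020,-0.026,0],1],[[0,0,0],[0,0,0.035],1],[[0,0,0],[0,0,0.035],1],[[0,0,0],[0,0,0.035],1]]'
python3 -m handwheel '[[[0,0,0],[0,0,0],1],[[0,0,0],[0,0,0],1],[[0,0,0],[0,0,0],1]]'
python3 - <<'E'
from lever import *;where()
from cell import ctrl
for n in("scene","top"):
    d=ctrl.get_image(n);np.savez(n+"1.npz",**d)
    u,v=map(int,proj(d,G+R@[0,40,140]));c=d["pixels"][v-50:v+50,u-65:u+65,::-1];cv2.imwrite(f"pics/{n}1.png",cv2.resize(c,None,fx=6,fy=6)[:600,:800])
E
```

```text
clock: 2.02
eef_pos: [532.1, 92.0, 125.8]
tool_rot: [3.14, 0.002, 2.886]
force: [0.7, 1.1, -0.4]
width: 0.3
gripper_force: 0.0
clock: 2.27
eef_pos: [532.5, 91.7, 127.7]
tool_rot: [3.141, 0.001, 2.886]
force: [0.5, -0.0, 0.8]
width: 0.2
gripper_force: 0.0
t 2.27 gear tcp [  5.3  85.6 127.7] F gear [0.5 0.1 0.8] w 0.2
[[-1.0, -0.002, 0.001], [-0.002, 1.0, 0.001], [-0.001, 0.001, -1.0]]
```

View pics/scene1.png

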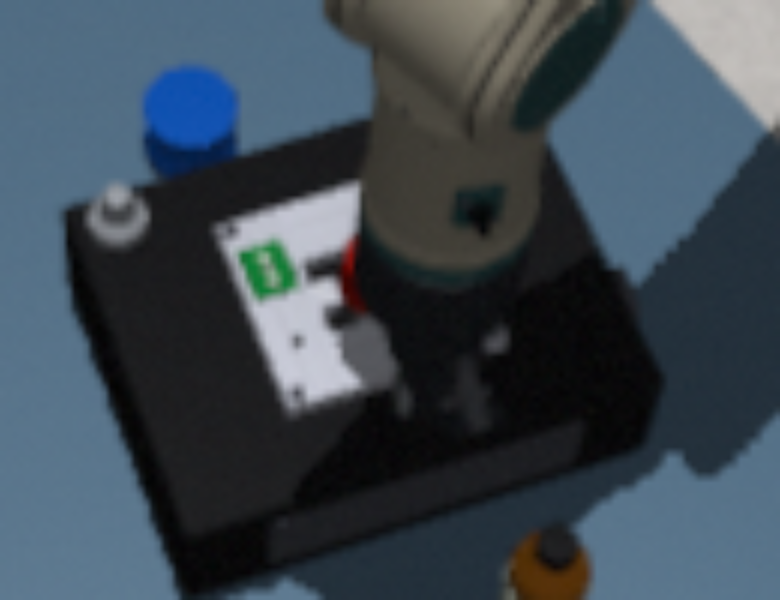

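The fingers are at the left of the knob, which is still undisturbed (red edge at about (350,275) in the crop). Now I push right gently.

```bash
python3 -m handwheel '[[[0,0,0],[0,-0.008,0.001],1],[[0,0,0],[0,-0.004,0],1],[[0,0,0],[0,-0.003,0],1],[[0,0,0],[0,-0.003,0],1],[[0,0,0],[0,-0.003,0],1]]'
python3 -c "from lever import *;where()"
python3 -m handwheel '[[[0,0,0],[0,-0.003,0],1],[[0,0,0],[0,-0.003,0],1],[[0,0,0],[0,-0.003,0],1],[[0,0,0],[0,-0.003,0],1],[[0,0,0],[0,-0.003,0],1]]'
python3 -c "from lever import *;where()"
```

```text
clock: 2.78
eef_pos: [527.8, 71.6, 127.5]
tool_rot: [3.138, 0.003, 2.884]
force: [-0.9, 5.5, 10.3]
width: -0.1
gripper_force: 0.0
t 2.78 gear tcp [  6.   64.9 127.5] F gear [-2.3  5.1 10.3] w -0.1
[[-1.0, -0.001, 0.003], [-0.001, 1.0, 0.004], [-0.003, 0.004, -1.0]]
clock: 3.2
eef_pos: [523.8, 56.2, 127.2]
tool_rot: [3.139, 0.003, 2.884]
force: [-1.0, 3.9, 5.2]
width: 0.1
gripper_force: 0.0
t 3.2 gear tcp [  5.9  49.1 127.2] F gear [-1.9  3.6  5.2] w 0.1
[[-1.0, -0.001, 0.003], [-0.001, 1.0, 0.002], [-0.003, 0.002, -1.0]]
```

```bash
python3 -m handwheel '[[[0,0,0],[0,-0.003,0],1],[[0,0,0],[0,-0.003,0],1],[[0,0,0],[0,-0.003,0],1],[[0,0,0],[0,-0.003,0],1],[[0,0,0],[0,-0.003,0],1]]'
python3 -c "from lever import *;where()"
python3 -m handwheel '[[[0,0,0],[0,-0.003,0],1],[[0,0,0],[0,-0.003,0],1],[[0,0,0],[0,-0.003,0],1],[[0,0,0],[0,0,0],1],[[0,0,0],[0,0,0],1]]'
python3 - <<'E'
from lever import *;where()
from cell import ctrl
for n in("scene","top"):
    d=ctrl.get_image(n);np.savez(n+"2.npz",**d)
    u,v=map(int,proj(d,G+R@[0,10,140]));c=d["pixels"][v-50:v+50,u-65:u+65,::-1];cv2.imwrite(f"pics/{n}2.png",cv2.resize(c,None,fx=6,fy=6)[:600,:800])
E
```

```text
clock: 3.62
eef_pos: [519.5, 41.3, 126.8]
tool_rot: [3.14, 0.002, 2.884]
force: [-0.4, 2.6, 4.1]
width: -0.0
gripper_force: 0.0
t 3.62 gear tcp [  5.6  33.5 126.8] F gear [-1.   2.4  4.1] w -0.0
[[-1.0, -0.0, 0.002], [-0.0, 1.0, 0.002], [-0.002, 0.002, -1.0]]
clock: 4.03
eef_pos: [516.6, 32.0, 125.4]
tool_rot: [-3.141, 0.0, 2.883]
force: [0.4, 1.3, 3.6]
width: -0.4
gripper_force: 0.0
t 4.03 gear tcp [  5.2  23.8 125.4] F gear [0.1 1.4 3.6] w -0.4
[[-1.0, 0.0, 0.0], [0.0, 1.0, -0.0], [-0.0, -0.0, -1.0]]
```

View pics/scene2.png

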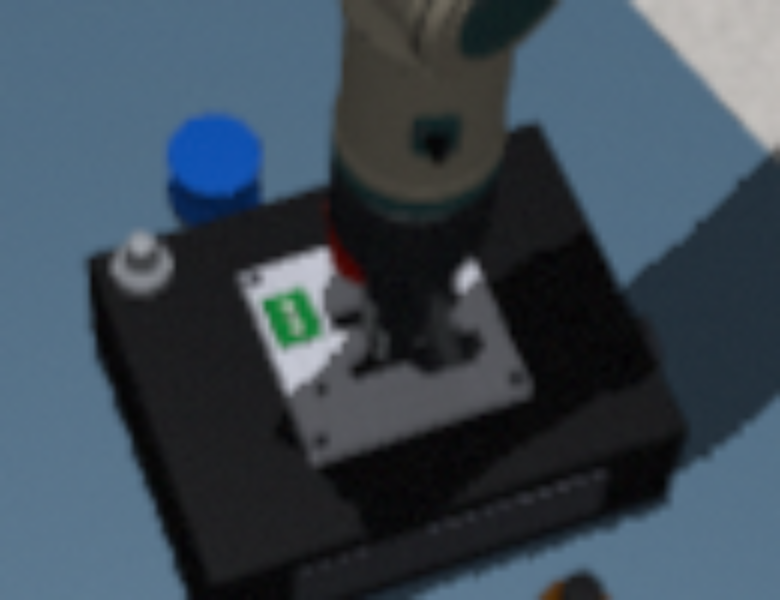

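The knob has moved right with the fingers and shows red at about (345,250). I keep pushing, still low force.

```bash
python3 -m handwheel '[[[0,0,0],[0,-0.003,0],1],[[0,0,0],[0,-0.003,0],1],[[0,0,0],[0,-0.003,0],1],[[0,0,0],[0,-0.002,0],1],[[0,0,0],[0,-0.002,0],1]]'
python3 -c "from lever import *;where()"
python3 -m handwheel '[[[0,0,0],[0,-0.0015,0],1],[[0,0,0],[0,-0.0015,0],1],[[0,0,0],[0,0,0],1]]'
python3 -c "from lever import *;where()"
```

```text
clock: 4.55
eef_pos: [513.1, 19.7, 125.1]
tool_rot: [3.141, -0.0, 2.883]
force: [0.2, 4.2, 0.8]
width: 0.0
gripper_force: 0.0
t 4.55 gear tcp [  5.   11.  125.1] F gear [-0.9  4.1  0.8] w 0.0
[[-1.0, -0.0, -0.0], [-0.0, 1.0, 0.0], [0.0, 0.0, -1.0]]
clock: 4.8
eef_pos: [512.8, 17.4, 125.5]
tool_rot: [3.141, 0.0, 2.884]
force: [0.8, 5.5, 3.0]
width: 0.1
gripper_force: 0.0
t 4.8 gear tcp [  5.2   8.7 125.5] F gear [-0.7  5.5  3. ] w 0.1
[[-1.0, -0.001, 0.0], [-0.001, 1.0, 0.001], [-0.0, 0.001, -1.0]]
```

```bash
python3 -m handwheel '[[[0,0,0],[0,-0.0015,0],1],[[0,0,0],[0,-0.0015,0],1],[[0,0,0],[0,0,0],1]]'
python3 -m handwheel '[[[0,0,0],[0,-0.001,0],1],[[0,0,0],[0,-0.001,0],1],[[0,0,0],[0,0,0],1]]'
python3 -c "from lever import *;where()"
```

```text
clock: 5.05
eef_pos: [512.3, 15.2, 125.6]
tool_rot: [3.14, 0.001, 2.885]
force: [0.5, 6.1, 4.0]
width: -0.0
gripper_force: 0.0
clock: 5.3
eef_pos: [512.0, 13.9, 125.7]
tool_rot: [3.139, 0.001, 2.885]
force: [0.8, 8.3, 3.4]
width: 0.2
gripper_force: 0.0
t 5.3 gear tcp [  5.4   5.1 125.7] F gear [-1.3  8.3  3.4] w 0.2
[[-1.0, -0.002, 0.001], [-0.002, 1.0, 0.002], [-0.001, 0.002, -1.0]]
```

Force is rising near the lane's stop, so the lever is across. I back off, look, and go round to the rear side.

```bash
python3 -m handwheel '[[[0,0,0],[0,0.015,0],1],[[0,0,0],[0,0.025,0],1],[[0,0,0],[0.025,0,0],1],[[0,0,0],[0.025,0,0],1],[[0,0,0],[0.025,0,0],1]]'
python3 -m handwheel '[[[0,0,0],[0.015,0,0],1],[[0,0,0],[0,0,0],1],[[0,0,0],[0,0,0],1]]'
python3 - <<'E'
from lever import *;where()
from cell import ctrl
D={}
for n in("scene","top"):
    d=D[n]=ctrl.get_image(n)
    u,v=map(int,proj(d,G+R@[0,0,140]));c=d["pixels"][v-50:v+50,u-65:u+65,::-1];cv2.imwrite(f"pics/{n}3.png",cv2.resize(c,None,fx=6,fy=6)[:600,:800])
try: lever(D["top"],D["scene"])
except Exception as e: print(e)
E
```

```text
clock: 5.72
eef_pos: [447.7, 69.1, 125.0]
tool_rot: [-3.14, -0.001, 2.883]
force: [0.2, -0.2, -0.6]
width: -0.4
gripper_force: 0.0
clock: 5.97
eef_pos: [434.1, 73.0, 125.4]
tool_rot: [-3.141, -0.0, 2.884]
force: [1.2, 0.4, -0.6]
width: 0.1
gripper_force: 0.0
t 5.97 gear tcp [-85.   42.4 125.4] F gear [ 1.1  0.7 -0.6] w 0.1
[[-1.0, -0.001, -0.0], [-0.001, 1.0, -0.001], [0.0, -0.001, -1.0]]
cap (np.float64(303.69767441860466), np.float64(193.58139534883722)) 43 (np.float64(341.62068965517244), np.float64(208.20689655172413)) 29 gear [  5.3 -40.4 173.2] err 1.8 L 154.7
shift 0.034052868082008005 lane 0.2645966500544091
```

View pics/scene3.png

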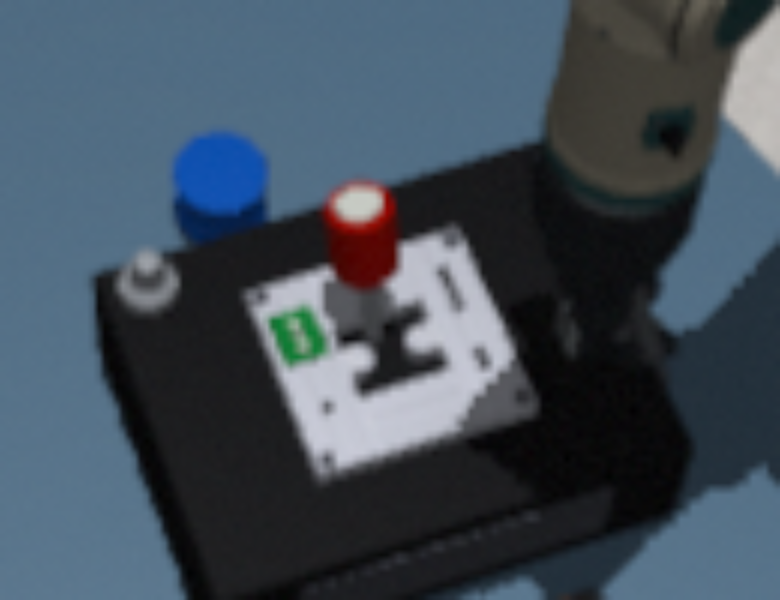

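The lever stands in the right lane (cap at about (358,204) in the crop; lane ≈0.25, shift ≈0.03). Next the fingers go behind it.

```bash
python3 -m handwheel '[[[0,0,0],[0,-0.025,0],1],[[0,0,0],[0,-0.025,0],1],[[0,0,0],[0,-0.024,0],1],[[0,0,0],[-0.020,0,0],1],[[0,0,0],[-0.015,0,0],1]]'
python3 -m handwheel '[[[0,0,0],[-0.007,0,0],1],[[0,0,0],[-0.004,0,0],1],[[0,0,0],[-0.003,0,0],1],[[0,0,0],[-0.003,0,0],1],[[0,0,0],[-0.003,0,0],1]]'
python3 -c "from lever import *;where()"
python3 -m handwheel '[[[0,0,0],[-0.003,0,0],1],[[0,0,0],[-0.003,0,0],1],[[0,0,0],[-0.003,0,0],1],[[0,0,0],[-0.003,0,0],1],[[0,0,0],[-0.003,0,0],1]]'
python3 -c "from lever import *;where()"
```

```text
clock: 6.48
eef_pos: [450.6, -9.6, 125.4]
tool_rot: [-3.141, 0.001, 2.879]
force: [0.4, 0.0, 0.1]
width: 0.1
gripper_force: 0.0
clock: 6.9
eef_pos: [468.3, -11.6, 125.2]
tool_rot: [-3.141, -0.001, 2.885]
force: [0.4, -0.3, -0.3]
width: 0.1
gripper_force: 0.0
t 6.9 gear tcp [-30.4 -30.6 125.2] F gear [ 0.5 -0.2 -0.3] w 0.1
[[-1.0, -0.001, -0.001], [-0.001, 1.0, -0.0], [0.001, -0.0, -1.0]]
clock: 7.32
eef_pos: [482.0, -15.5, 125.1]
tool_rot: [-3.141, -0.003, 2.884]
force: [-4.4, 0.6, 3.2]
width: -0.2
gripper_force: 2.1
t 7.32 gear tcp [-16.1 -30.9 125.1] F gear [-4.5 -0.5  3.2] w -0.2
[[-1.0, -0.001, -0.003], [-0.001, 1.0, -0.001], [0.003, -0.001, -1.0]]
```

```bash
python3 -m handwheel '[[[0,0,0],[-0.003,0,0],1],[[0,0,0],[-0.003,0,0],1],[[0,0,0],[-0.003,0,0],1],[[0,0,0],[-0.003,0,0],1],[[0,0,0],[0,0,0],1]]'
python3 -m handwheel '[[[0,0,0],[-0.002,0,0],1],[[0,0,0],[-0.002,0,0],1],[[0,0,0],[-0.0015,0,0],1],[[0,0,0],[0,0,0],1]]'
python3 -c "from lever import *;where()"
```

```text
clock: 7.73
eef_pos: [495.4, -18.9, 125.1]
tool_rot: [3.141, 0.0, 2.884]
force: [-3.3, 0.2, 0.2]
width: -0.1
gripper_force: 1.6
clock: 8.07
eef_pos: [500.1, -20.0, 125.0]
tool_rot: [3.142, -0.001, 2.884]
force: [-3.8, 1.5, -2.6]
width: -0.3
gripper_force: 1.8
t 8.07 gear tcp [  2.5 -30.7 125. ] F gear [-4.1  0.5 -2.6] w -0.3
[[-1.0, -0.001, -0.001], [-0.001, 1.0, 0.0], [0.001, 0.0, -1.0]]
```

```bash
python3 -m handwheel '[[[0,0,0],[-0.001,0,0],1],[[0,0,0],[-0.001,0,0],1],[[0,0,0],[0,0,0],1]]'
python3 -m handwheel '[[[0,0,0],[-0.001,0,0],1],[[0,0,0],[-0.001,0,0],1],[[0,0,0],[0,0,0],1]]'
python3 -c "from lever import *;where()"
```

```text
clock: 8.32
eef_pos: [502.0, -20.6, 125.1]
tool_rot: [-3.142, -0.0, 2.884]
force: [-4.2, 2.0, -2.3]
width: 0.1
gripper_force: 2.0
clock: 8.57
eef_pos: [503.6, -21.1, 125.1]
tool_rot: [-3.141, -0.001, 2.884]
force: [-4.6, 1.7, -1.8]
width: 0.3
gripper_force: 2.4
t 8.57 gear tcp [  6.1 -30.8 125.1] F gear [-4.9  0.4 -1.8] w 0.3
[[-1.0, -0.0, -0.001], [-0.0, 1.0, -0.0], [0.001, -0.0, -1.0]]
```

```bash
python3 -m handwheel '[[[0,0,0],[-0.001,0,0],1],[[0,0,0],[-0.001,0,0],1],[[0,0,0],[0,0,0],1]]'
python3 -m handwheel '[[[0,0,0],[-0.001,0,0],1],[[0,0,0],[-0.001,0,0],1],[[0,0,0],[0,0,0],1]]'
python3 -c "from lever import *;where()"
```

```text
clock: 8.82
eef_pos: [504.5, -21.4, 124.9]
tool_rot: [-3.141, -0.003, 2.884]
force: [-6.1, 2.4, -2.2]
width: -0.2
gripper_force: 3.2
clock: 9.07
eef_pos: [505.4, -21.7, 124.7]
tool_rot: [-3.141, -0.005, 2.884]
force: [-8.2, 3.3, -2.1]
width: 0.1
gripper_force: 4.0
t 9.07 gear tcp [  8.1 -30.9 124.7] F gear [-8.7  1.1 -2.1] w 0.1
[[-1.0, -0.001, -0.005], [-0.001, 1.0, -0.001], [0.005, -0.001, -1.0]]
```

Each 2 mm commanded now moves it about 1 mm and force is climbing, so it is at the stop. I hold 0.25 s, back off and check.

```bash
python3 -m handwheel '[[[0,0,0],[-0.001,0,0],1],[[0,0,0],[0,0,0],1],[[0,0,0],[0,0,0],1]]'
python3 -m handwheel '[[[0,0,0],[0.005,0,0],1],[[0,0,0],[0.015,0,0],1],[[0,0,0],[0.030,0,0],1],[[0,0,0],[0.030,0,0],1],[[0,0,0],[0.020,0,-0.02],1]]'
python3 -m handwheel '[[[0,0,0],[0,0,-0.03],1],[[0,0,0],[0,0,0],1],[[0,0,0],[0,0,0],1],[[0,0,0],[0,0,0],1]]'
python3 - <<'E'
from lever import *;where()
from cell import ctrl
D={}
for n in("scene","top"):
    d=D[n]=ctrl.get_image(n)
    u,v=map(int,proj(d,G+R@[0,0,140]));c=d["pixels"][v-50:v+50,u-65:u+65,::-1];cv2.imwrite(f"pics/{n}4.png",cv2.resize(c,None,fx=6,fy=6)[:600,:800])
try: lever(D["top"],D["scene"])
except Exception as e: print(e)
E
```

```text
clock: 9.32
eef_pos: [505.9, -21.8, 124.6]
tool_rot: [-3.141, -0.006, 2.884]
force: [-8.7, 3.4, -1.7]
width: 0.1
gripper_force: 4.4
clock: 9.73
eef_pos: [410.4, 3.0, 144.1]
tool_rot: [-3.141, -0.002, 2.884]
force: [-0.1, 0.4, -0.1]
width: 0.1
gripper_force: 0.0
clock: 10.07
eef_pos: [414.5, 2.8, 175.9]
tool_rot: [3.14, 0.005, 2.883]
force: [0.3, -0.2, -0.3]
width: -0.3
gripper_force: 0.0
t 10.07 gear tcp [-86.1 -30.5 175.9] F gear [ 0.3 -0.1 -0.3] w -0.3
[[-1.0, 0.0, 0.005], [0.0, 1.0, 0.001], [-0.005, 0.001, -1.0]]
cap (np.float64(306.77142857142854), np.float64(181.57142857142858)) 35 (np.float64(328.8965517241379), np.float64(213.6551724137931)) 29 gear [ 46.1 -38.6 167.4] err 1.9 L 155.5
shift 0.30125950032978666 lane 0.2626639282341463
```

View pics/scene4.png

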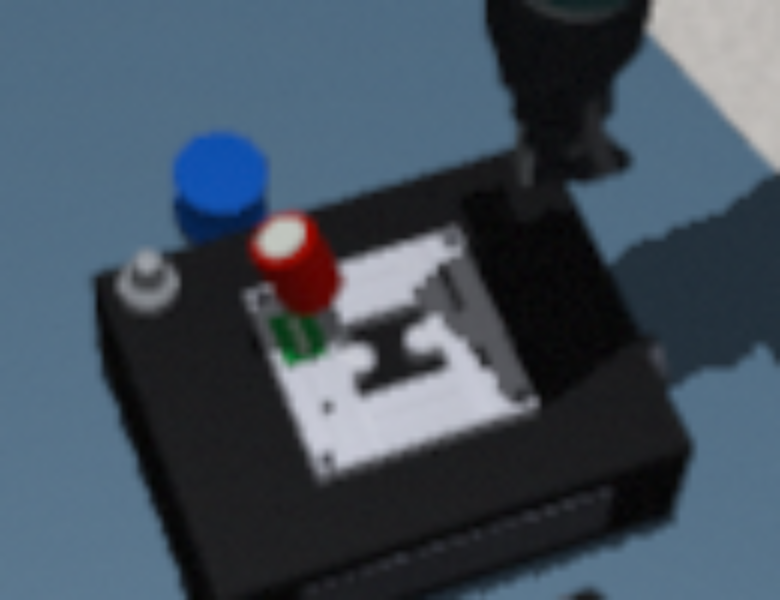

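The lever is home in third: the cap is at about (283,237), leaning over the green plate, with shift ≈0.29 and lane ≈0.25. The gripper is clear and nothing else has moved.

```bash
python3 -c "from cell import ctrl;print(ctrl.finish_job())"
```

```text
the job is handed in; nothing more can be done
None
```

The job is handed in with the lever in third: the last images put shift at about 0.29 rad (against the forward stop) and lane at about 0.25 rad. Wrist-force readings stayed under 12 N, the gripper was clear, and I saw no bystander move, though I measured none of them; the hand-in returned no verdict.

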